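# Uncover the sample vials and hold the pipette over the open one

## Robot

A 7-joint arm with a two-finger parallel gripper is mounted at the origin on the work surface. World frame = base frame: x ahead of the robot, y to its left, z up, the work surface at z = 0. Lengths are in m, angles in degrees, forces in N, time in s.
With the tool pointing down it reaches from about 0.425 to 0.875 m from the base axis. Payload 4.7 kg.
Tool frame: the origin (TCP) lies between the finger pads; the fingertips stand 25 mm ahead of it and the grasp point (between the pads) lies 6 mm ahead of it (env.tip_reach is the distance from the TCP to the fingertips, in m); z points along the fingers, y is the direction in which the jaws open and shut (so a half turn about z gives the same grasp; the last joint's range is limited). The gripper opens to 87 mm and grips with 3 to 60 N. Pads are 19 mm wide; open, the fingers measure 117 mm over their backs; the gripper's body (75 mm by 190 mm) begins 51 mm behind the grasp point.
Start: joints at [-76.541, 18.392, -4.016, 83.108, 1.295, 78.541, -3.26], TCP at [0.142, 0.634, 0.248] pointing down, gripper open.
Joint ranges: [-163.93, 163.93], [-17.29, 119.83], [-79.2, 71.16], [3.27, 140.29], [-89.18, 269.18], [5.43, 117.66], [-154.24, 154.24]. Speed limits (degrees/s): [147.25, 147.25, 180, 180, 180, 180, 180].

## Interface

Orientations are given as [roll, pitch, yaw] about the fixed x, y, z axes, in that order (R = Rz(yaw) Ry(pitch) Rx(roll)).
In Python, from cell import env, viewer, job gives the robot as it stands.
- The arm moves only by the tool move_arm, never from a script. Its argument "steps" is a list of rows, each a list of 7 numbers: the finger opening in cm, from 0 to 8.7, then the shift along the tool's x, y, z in cm, then the turn, a rotation vector about the tool's x, y, z in rad. In form: [[fingers, tx, ty, tz, wx, wy, wz], ...]. A call has 1 to 5 rows; each row shifts and turns the commanded pose from where the row before left it, along the tool's axes as they then stand; what a row does not reach is not made up. A row lasts 1/12 s, in which the tool goes at most 41.7 mm and 7.16 degrees, less where a joint would pass 70% of its speed; a pose out of reach is approached as far as the arm can. A call is refused whole if a number of a shift passes 4.17 or a number of a turn 0.125, either way. A call with a gripper value outside its range is refused whole. The fingers move at their own pace and stop on an object; "force" is the grip in N (left out, the last holds). Time passes only in rows, so rows that do not move let the fingers close. It gives the time, the measured TCP pose, the force and the opening at its end, in the units of the state.
- env.get_obs(): the state, without advancing time (a new reading comes with each control period).
- viewer.read_camera(name): name is "scene" or "side" or "wrist"; returns a dict with "img" (400x640x3 uint8, red, green, blue), "vfov" (degrees; the focal length in pixels is half the picture's height over the tangent of half this angle, whatever the lens; pixels are square), "cx", "cy" (the principal point, pixels), "extrinsics" (4x4, takes a point from world to camera coordinates); the wrist camera has in their place "mount" (4x4, takes a point from camera to tool coordinates, whose origin is the TCP and whose axes are the flange's). Camera axes: x right, y down, z forward; pixel columns grow to the right and rows downward; lengths in m; the calibration is good to about 2 mm. A picture is of the moment at which its call begins: read the wrist's pose just before it. There is no depth.
- job.sign_off(): hands the job in, once; it reports no verdict.
The state is a dict: "time_s": time; "qpos": joint angles; "joint_velocities": joint speeds; "effort": joint torques, N m; "tool_pos": TCP position; "tool_rot": TCP orientation; "force": force on the tool from outside, world axes, zero at the start; "wrist_torque": the same for the moment, N m; "grip_width": finger opening in m.
Only numpy, scipy, OpenCV 4.12 (cv2) and the standard library are available. Lean on these libraries where they do the work, as an engineer would, in place of code of your own. Each camera call takes 0.05 s, during which the arm holds its last target.

## Task

Take the clear guard off the vial block and hang it by its handle on the hook stand. Then draw the short pipette out of its stand, lift it above the bottle tops, carry it upright over the bottles and stop with its tip centred about one centimetre above the mouth of the vial that has no cap. Finish while still holding the pipette there, keeping it still; leave the bottles and the open vial standing where they are, and never touch that vial with the pipette.

Things in the scene. Friction and masses are not known exactly. Their poses are not given: they have to be found in the camera images.
- guard_tab (a point): centre of the grey grip tab at the top of the guard, 152 mm above the guard's lower edge. The tab is 14 mm thick along the guard's x, 32 mm wide along y, 40 mm tall, and rises from 8 mm above guard_bar (top of the bar). The guard (200 g) is a clear box, 88 x 88 x 64 mm, open below, that stands over the vial block; its roof is just above the caps, so lift it straight up at least 65 mm
- guard_bar (a point): underside of the middle of the guard's handle bar (steel, 8 mm round, lying along this point's y), 28 mm below the centre of the tab, 124 mm above the guard's lower edge; z up. Two rods 68 mm apart carry the bar: the opening between roof and bar is 60 mm high and 60 mm wide. The hook must come under this point
- hook_seat (a point): where the bar should hang: top of the hook stand's level arm, 195 mm above the table, 83 mm before the post. Axes of the fixed stand, z up. The arm (10 mm round) runs from the post along -x; its end bends up from 25 mm to 41 mm before this point and rises to 22 mm above it. The post (16 mm thick, 83 mm towards +x) ends 15 mm above this point
- pipette_grip (a point): where to grip the short pipette (70 g): axis of its grey body (23 mm diameter, 80 mm long), 50 mm above the body's lower end, 30 mm below its upper end; a button rises 12 mm more. Under it come a 12 mm nose, 30 mm long, and a slim white tip, 45 mm long, 3 mm wide at its end. z up along the pipette
- pipette_tip (a point): lower end of the pipette's tip, 125 mm below pipette_grip on the axis; z up along the pipette
- stand: fixed pipette stand: a square plate 64 mm wide on four posts, its top 101 mm above the table, base 90 mm wide; origin at the centre of its foot. The lowest 16 mm of the pipette's body sit in the plate's socket with little play; the tip ends 10 mm above the table, so the pipette is drawn straight up at least 95 mm to come clear
- vial_mouth (a point): centre of the open mouth (rim level, 51 mm above the table, 19 mm inner, 23 mm outer diameter) of the one vial without a cap; z up. It stands loosely in one of four pockets, 34 mm apart, of a fixed aluminium block (72 x 72 x 22 mm); three vials with flat caps, 7 mm taller, stand in the others. The guard covers them at the start
- vial_open: the same open amber glass vial, 45 mm tall; its origin is the centre of its foot
- bottle_a_top (a point): top of the cap of an amber bottle, 54 mm wide and 130 mm tall, one of three in a row between the pipette stand and the vial block (nearest the robot)
- bottle_b_top (a point): top of the cap of an amber bottle, 54 mm wide and 130 mm tall, one of three in a row between the pipette stand and the vial block (middle)
- bottle_c_top (a point): top of the cap of an amber bottle, 54 mm wide and 130 mm tall, one of three in a row between the pipette stand and the vial block (farthest)
There are look-alikes about, which are no part of the job. What is shaped like the part that bears guard_tab but pink or purple is not meant.

How it is judged (in metres and radians):
On the way, in this order (a step that is already met when the one before it is completed fails the run):
1. the guard hangs by its handle bar on the hook's arm, let go (x of guard_bar in the frame of hook_seat between -0.034 and 0.034 m and y of guard_bar in the frame of hook_seat between -0.03 and 0.03 m and z of guard_bar in the frame of hook_seat between -0.012 and 0.015 m and contact force between guard and hook above 0.3 N and contact force between guard and the fingers below 0.1 N), for 0.3 s.
2. the pipette is held with its tip higher than the bottle tops (height (world z) of pipette_tip above 0.132 m and contact force between pipette and the fingers above 0.5 N), for 0.1 s.
At the end, for the whole second after the job is handed in: Guard hanging on the hook arm (bar within 34 mm along, 30 mm across, -12 to +15 mm high of the seat), let go. Pipette held still, within 0.17 rad of upright, tip within 7 mm of the mouth's centre and 2 to 22 mm above the rim, not touching the vial, which stands within 12 mm of its start (all of step 1 and linear speed of guard below 0.15 m/s and horizontal distance between pipette_tip and vial_mouth below 0.007 m and z of pipette_tip in the frame of vial_mouth between 0.002 and 0.022 m and angle between pipette_tip's own z axis and vertical below 0.17 rad and linear speed of pipette below 0.02 m/s and contact force between pipette and the fingers above 0.5 N and contact force between pipette and vial_open below 0.05 N and angle between vial_mouth's own z axis and vertical below 0.15 rad and distance of vial_mouth from where it was at the start of the episode below 0.012 m); the arm keeps its last pose, push and grip.
It fails at once if the pipette is tipped far over (0.6 rad) (angle between pipette_tip's own z axis and vertical above 0.6 rad).
It fails at once if the pipette touches the open vial (contact force between pipette and vial_open above 0.2 N).
It fails at once if the open vial is knocked over or lifted out (angle between vial_mouth's own z axis and vertical above 0.5 rad or distance of vial_mouth from where it was at the start of the episode above 0.03 m).
It fails at once if a bottle is knocked or pushed more than 30 mm (distance of any of bottle_a_top, bottle_b_top, bottle_c_top from where it was at the start of the episode above 0.03 m).
It also fails if it takes over 62 s, if anything falls off the work surface, if the arm or the gripper's body presses on something with over 40 N, if the wrist force passes 120 N, or if a joint passes its speed limit or range.

## Working session

There is one attempt and no reset: what is moved stays moved. The work goes in short steps, Python scripts to look and compute and a tool call to move; the robot and the scene stay as the last step left them, time stands still between calls to the robot, and variables do not carry over. Pictures are saved under pics/ and viewed, and the job is handed in when it is done.

Besides the shell and the picture viewer there is one more tool, called after "Emit:" as name([rows], argument=value, ...), one row to a line, values as JSON. move_arm: Moves the arm, as the interface text tells. Its arguments: {"type":"object","properties":{"steps":{"type":"array"},"force":{"type":"number"}},"required":["steps"]}

```bash
ls; mkdir -p pics; python3 - <<'E'
from cell import env, viewer, job
import cv2, numpy as np
o=env.get_obs(); print({k:np.round(v,4).tolist() for k,v in o.items()}); print(env.tip_reach)
for n in ("scene","side","wrist"):
    d=viewer.read_camera(n); cv2.imwrite(f"pics/{n}0.png",d["img"][:,:,::-1])
    print(n,{k:np.round(v,4).tolist() for k,v in d.items() if k!="img"})
E
```

```text
pics
{'time_s': 0.0, 'qpos': [-76.5429, 18.4404, -4.0158, 83.1748, 1.2957, 78.5412, -3.2612], 'joint_velocities': [-0.0029, 0.0682, 0.031, -0.0518, 0.1176, 0.1023, -0.032], 'effort': [0.0001, -49.1298, -0.4039, -31.2517, -0.0638, 0.0443, 0.0002], 'tool_pos': [0.1423, 0.6337, 0.2464], 'tool_rot': [-179.8889, 0.0063, 167.3519], 'force': [-0.7207, 0.8914, 0.4687], 'wrist_torque': [-0.0256, -0.012, -0.0105], 'grip_width': 0.0867}
0.025
scene {'vfov': 51.4111, 'cx': 313.088, 'cy': 196.6147, 'extrinsics': [[0.5731, 0.8195, -0.0096, -0.258], [0.5641, -0.4029, -0.7207, -0.1749], [-0.5945, 0.4076, -0.6932, 1.2749], [0.0, 0.0, 0.0, 1.0]]}
side {'vfov': 50.4792, 'cx': 320.5971, 'cy': 202.3785, 'extrinsics': [[0.8996, -0.4368, -0.002, -0.4436], [-0.3263, -0.6689, -0.668, 0.2134], [0.2904, 0.6015, -0.7442, 1.0263], [0.0, 0.0, 0.0, 1.0]]}
wrist {'vfov': 60.1248, 'cx': 319.2607, 'cy': 200.2339, 'mount': [[0.0004, -0.9687, -0.2483, 0.0684], [1.0, 0.0005, -0.0002, -0.001], [0.0003, -0.2483, 0.9687, -0.1375], [0.0, 0.0, 0.0, 1.0]]}
```

View pics/scene0.png

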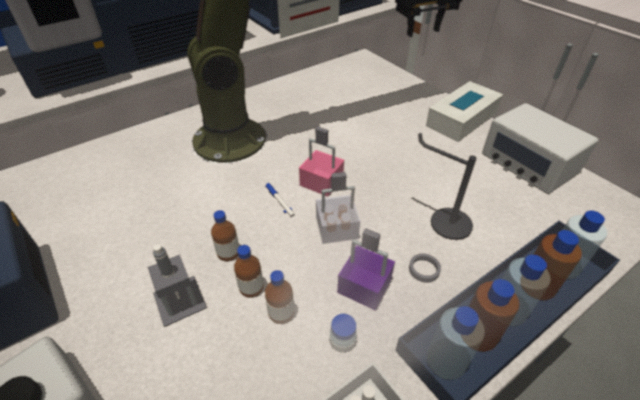

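View pics/side0.png

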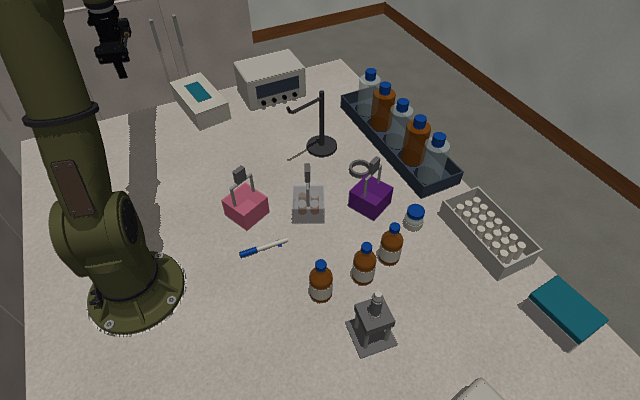

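View pics/wrist0.png

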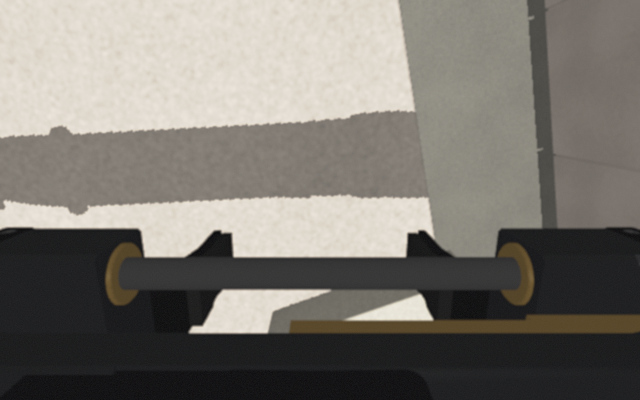

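```bash
cat > h.py <<'E'
import numpy as np, cv2
from cell import env, viewer, job
from scipy.spatial.transform import Rotation as R
def cam(n):
    o=env.get_obs(); d=viewer.read_camera(n)
    f=200/np.tan(np.radians(d["vfov"]/2)); K=np.array([[f,0,d["cx"]],[0,f,d["cy"]],[0,0,1]])
    if n=="wrist":
        T=np.eye(4);T[:3,:3]=R.from_euler("xyz",o["tool_rot"],degrees=True).as_matrix();T[:3,3]=o["tool_pos"]
        E=np.linalg.inv(T@d["mount"])
    else: E=np.array(d["extrinsics"])
    return d["img"],K,E
def ray(K,E,p):
    v=E[:3,:3].T@np.linalg.inv(K)@np.array([p[0],p[1],1.]); c=-E[:3,:3].T@E[:3,3]; return c,v/np.linalg.norm(v)
def plane(K,E,p,z):
    c,v=ray(K,E,p); return c+v*(z-c[2])/v[2]
def tri(A,pa,B,pb):
    a,u=ray(*A,pa);b,w=ray(*B,pb)
    s=np.linalg.lstsq(np.stack([u,-w],1),b-a,rcond=None)[0]
    P=a+u*s[0];Q=b+w*s[1]; return (P+Q)/2,np.linalg.norm(P-Q)
def proj(K,E,P):
    q=K@(E[:3,:3]@np.asarray(P)+E[:3,3]); return q[:2]/q[2]
def crop(img,x0,y0,x1,y1,s,name):
    c=cv2.resize(img[y0:y1,x0:x1,::-1],None,fx=s,fy=s,interpolation=cv2.INTER_CUBIC)
    for x in range((x0+9)//10*10,x1,10):
        cv2.line(c,((x-x0)*s,0),((x-x0)*s,6),(0,0,255),1)
        if x%20==0: cv2.putText(c,str(x),((x-x0)*s-10,18),0,.4,(0,0,255),1)
    for y in range((y0+9)//10*10,y1,10):
        cv2.line(c,(0,(y-y0)*s),(6,(y-y0)*s),(0,0,255),1)
        if y%20==0: cv2.putText(c,str(y),(8,(y-y0)*s+4),0,.4,(0,0,255),1)
    cv2.imwrite(name,c)
E
python3 - <<'E'
from h import *
i,K,E=cam("scene"); np.savez("s.npz",i=i,K=K,E=E)
j,K,E=cam("side"); np.savez("d.npz",i=j,K=K,E=E)
crop(i,290,120,490,260,4,"pics/c1.png"); crop(j,220,80,400,230,4,"pics/c2.png")
crop(i,130,200,310,330,4,"pics/c3.png"); crop(j,290,210,420,360,4,"pics/c4.png")
E
```

```text
(no output)
```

View pics/c1.png

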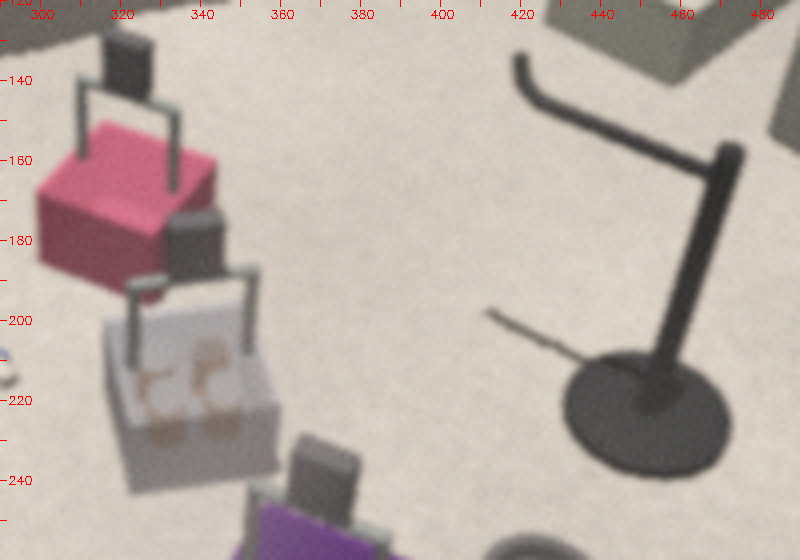

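View pics/c2.png

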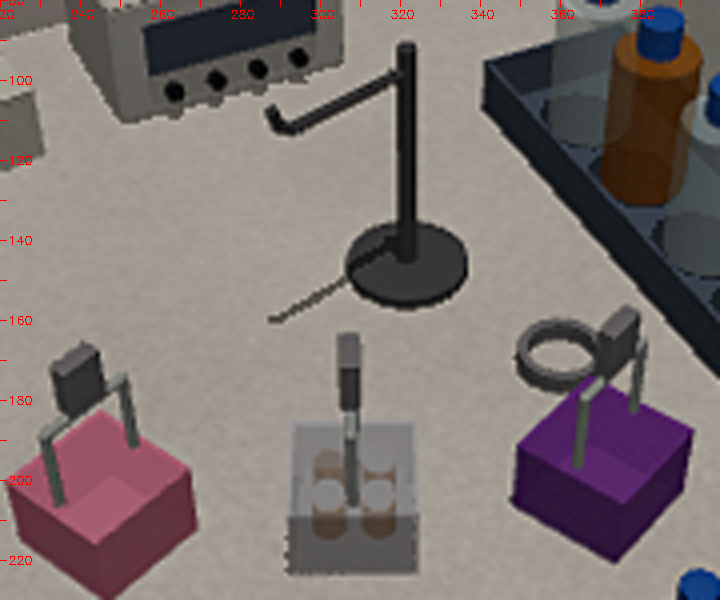

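View pics/c3.png

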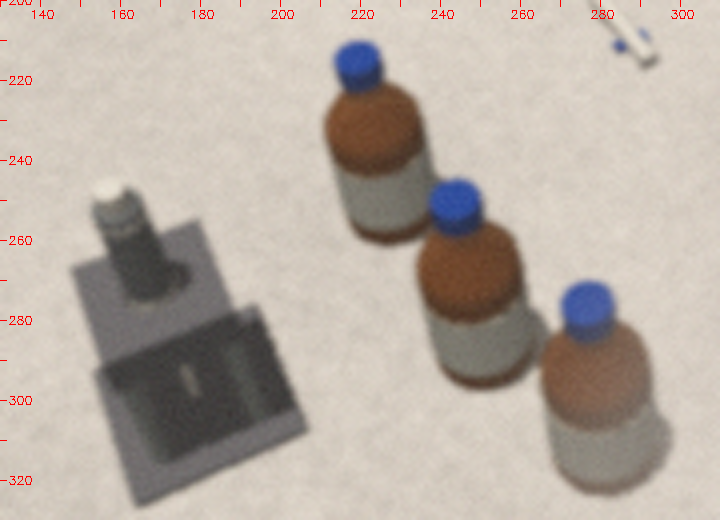

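View pics/c4.png

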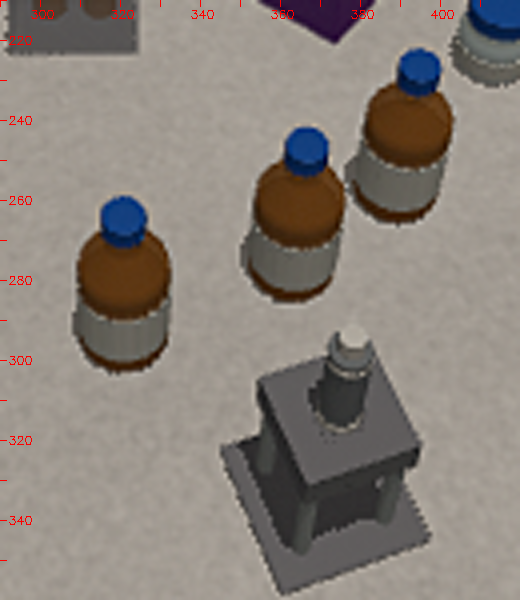

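```bash
cat > m.py <<'E'
from h import *
s=np.load("s.npz");d=np.load("d.npz");A=(s["K"],s["E"]);B=(d["K"],d["E"])
np.set_printoptions(precision=4,suppress=True)
def P(n,a,b): 
    p,e=tri(A,a,B,b); print(n,p,"gap",round(e,4)); return p
E
python3 - <<'E'
from m import *
P("tab",(338.7,181.5),(306.8,173))
for z in(.152,): print(plane(*A,(338.7,181.5),z),plane(*B,(306.8,173),z))
print("bar ends scene z.128",plane(*A,(322.5,191.5),.128),plane(*A,(355,187.5),.128))
print("guard base scene",plane(*A,(322.7,243),0),plane(*A,(358,237),0)," side",plane(*B,(292,223),0),plane(*B,(324,223),0))
print("roof side",[plane(*B,q,.064) for q in((292.5,209),(324,208.5),(292.5,186),(323,186))])
print("roof scene",[plane(*A,q,.064) for q in((315.5,200),(351,196),(321.5,221),(359.5,221))])
P("hookbend",(425,146),(292,112)); P("joint",(468,163),(318,99)); P("tipup",(419.5,134),(287,107)); P("posttop",(472.5,157.5),(321,92))
print("foot",plane(*A,(452,220),.012),plane(*B,(321.5,144.5),.012))
for n,a,b in(("bA",(219.5,214.5),(321,262)),("bB",(243.5,248.5),(366.5,245.5)),("bC",(277,275),(394.5,225.5))): 
    P(n,a,b); print(plane(*A,a,.13),plane(*B,b,.13))
print("stand base scene",[plane(*A,q,.004) for q in((164,326),(207,307.5))],"side",[plane(*B,q,.004) for q in((345,323),(360,358),(397,344))])
P("buttontop",(157,247),(377.5,294.5))
P("bodytop",(158.5,252.5),(377,301))
E
```

```text
tab [0.4783 0.0501 0.1489] gap 0.0011
[0.4806 0.0485 0.152 ] [0.4769 0.0464 0.152 ]
bar ends scene z.128 [0.4652 0.0163 0.128 ] [0.4967 0.0828 0.128 ]
guard base scene [ 0.4987 -0.0063  0.    ] [0.5324 0.0729 0.    ]  side [0.42   0.0294 0.    ] [ 0.4991 -0.0091  0.    ]
roof side [array([0.4224, 0.0231, 0.064 ]), array([ 0.4976, -0.0116,  0.064 ]), array([0.4558, 0.1004, 0.064 ]), array([0.5315, 0.0635, 0.064 ])]
roof scene [array([0.4245, 0.0257, 0.064 ]), array([0.4628, 0.103 , 0.064 ]), array([ 0.4879, -0.0024,  0.064 ]), array([0.5377, 0.0675, 0.064 ])]
hookbend [0.5282 0.2555 0.1864] gap 0.0005
joint [0.6236 0.2865 0.1837] gap 0.0031
tipup [0.5118 0.2486 0.2126] gap 0.0006
posttop [0.6319 0.2828 0.2066] gap 0.0018
foot [0.6301 0.2858 0.012 ] [0.6314 0.2781 0.012 ]
bA [ 0.3979 -0.1997  0.1295] gap 0.0015
[ 0.3989 -0.2006  0.13  ] [ 0.3977 -0.1992  0.13  ]
bB [ 0.509  -0.2035  0.1302] gap 0.0014
[ 0.5084 -0.2027  0.13  ] [ 0.5091 -0.2042  0.13  ]
bC [ 0.5976 -0.1819  0.1287] gap 0.0002
[ 0.5985 -0.1822  0.13  ] [ 0.5969 -0.1828  0.13  ]
stand base scene [array([ 0.4913, -0.3885,  0.004 ]), array([ 0.5023, -0.3015,  0.004 ])] side [array([ 0.4112, -0.2957,  0.004 ]), array([ 0.4023, -0.3808,  0.004 ]), array([ 0.4906, -0.3893,  0.004 ])]
buttontop [ 0.4502 -0.341   0.1742] gap 0.0008
bodytop [ 0.4485 -0.3435  0.1566] gap 0.0037
```

```bash
cat >> h.py <<'E'
np.set_printoptions(precision=4,suppress=True)
def plan(xyz,yaw=None,n=5,start=None,grip=8.7):
    "assumes tool straight down; prints rows from start (measured by default)"
    o=env.get_obs(); p=np.array(o["tool_pos"]) if start is None else np.array(start[:3]); 
    y=o["tool_rot"][2] if start is None else start[3]
    dy=0 if yaw is None else (yaw-y+180)%360-180
    d=(np.array(xyz)-p)/n
    print("rot",np.round(o["tool_rot"],2),"from",np.round(p,4),"dyaw",round(dy,2))
    for k in range(n):
        a=np.radians(y+k*dy/n)
        tx=np.cos(a)*d[0]+np.sin(a)*d[1]; ty=np.sin(a)*d[0]-np.cos(a)*d[1]
        print([grip]+[round(float(v),2) for v in(tx*100,ty*100,-d[2]*100)]+[0,0,round(float(np.radians(-dy/n)),3)])
E
python3 - <<'E'
from h import *
plan((.478,.050,.30),65,18)
E
```

```text
rot [-179.95    0.    167.35] from [0.1423 0.634  0.247 ] dyaw -102.35
[8.7, -2.53, -2.76, -0.29, 0, 0, 0.099]
[8.7, -2.79, -2.49, -0.29, 0, 0, 0.099]
[8.7, -3.02, -2.2, -0.29, 0, 0, 0.099]
[8.7, -3.23, -1.89, -0.29, 0, 0, 0.099]
[8.7, -3.4, -1.56, -0.29, 0, 0, 0.099]
[8.7, -3.54, -1.22, -0.29, 0, 0, 0.099]
[8.7, -3.64, -0.86, -0.29, 0, 0, 0.099]
[8.7, -3.71, -0.5, -0.29, 0, 0, 0.099]
[8.7, -3.74, -0.13, -0.29, 0, 0, 0.099]
[8.7, -3.73, 0.24, -0.29, 0, 0, 0.099]
[8.7, -3.69, 0.61, -0.29, 0, 0, 0.099]
[8.7, -3.61, 0.97, -0.29, 0, 0, 0.099]
[8.7, -3.5, 1.33, -0.29, 0, 0, 0.099]
[8.7, -3.35, 1.67, -0.29, 0, 0, 0.099]
[8.7, -3.17, 1.99, -0.29, 0, 0, 0.099]
[8.7, -2.96, 2.3, -0.29, 0, 0, 0.099]
[8.7, -2.71, 2.58, -0.29, 0, 0, 0.099]
[8.7, -2.45, 2.83, -0.29, 0, 0, 0.099]
```

Emit:
move_arm([
  [8.7,-2.5,-2.8,-0.6,0,0,0.1],
  [8.7,-2.8,-2.5,-0.6,0,0,0.1],
  [8.7,-3.0,-2.2,-0.6,0,0,0.1],
  [8.7,-3.2,-1.9,-0.6,0,0,0.1],
  [8.7,-3.4,-1.6,-0.6,0,0,0.1],
])

```text
time_s: 0.67
tool_pos: [0.235, 0.4697, 0.2777]
tool_rot: [-180.0, -0.0, 138.4]
force: [0.6, 0.2, 1.2]
grip_width: 0.0869
```

Emit:
move_arm([
  [8.7,-3.5,-1.2,-0.4,0,0,0.1],
  [8.7,-3.6,-0.9,-0.4,0,0,0.1],
  [8.7,-3.7,-0.5,-0.4,0,0,0.1],
  [8.7,-3.7,-0.1,-0.3,0,0,0.1],
  [8.7,-3.7,0.2,-0.3,0,0,0.1],
])

```text
time_s: 1.08
tool_pos: [0.3261, 0.308, 0.2959]
tool_rot: [180.0, -0.0, 109.8]
force: [0.9, 0.4, 0.0]
grip_width: 0.0869
```

Emit:
move_arm([
  [8.7,-3.7,0.6,0,0,0,0.1],
  [8.7,-3.6,1.0,0,0,0,0.1],
  [8.7,-3.5,1.3,0,0,0,0.1],
  [8.7,-3.3,1.7,0,0,0,0.1],
  [8.7,-3.2,2.0,0,0,0,0.1],
])

```text
time_s: 1.5
tool_pos: [0.418, 0.1452, 0.2958]
tool_rot: [180.0, -0.1, 81.1]
force: [1.6, 0.0, -0.1]
grip_width: 0.0869
```

```bash
python3 - <<'E'
from h import *
plan((.478,.050,.30),65,4)
E
```

```text
rot [179.97  -0.06  81.14] from [0.418  0.1452 0.2958] dyaw -16.14
[8.7, -2.12, 1.85, -0.11, 0, 0, 0.07]
[8.7, -1.99, 1.99, -0.11, 0, 0, 0.07]
[8.7, -1.84, 2.13, -0.11, 0, 0, 0.07]
[8.7, -1.69, 2.25, -0.11, 0, 0, 0.07]
```

Emit:
move_arm([
  [8.7,-2.1,1.85,0,0,0,0.07],
  [8.7,-2.0,2.0,0,0,0,0.07],
  [8.7,-1.8,2.1,0,0,0,0.07],
  [8.7,-1.7,2.2,0,0,0,0.07],
  [8.7,0,0,0,0,0,0],
])

```text
time_s: 1.92
tool_pos: [0.4795, 0.0466, 0.2959]
tool_rot: [179.8, 0.1, 64.7]
force: [-0.2, -1.0, 1.0]
grip_width: 0.0868
```

```bash
python3 - <<'E'
from h import *
i,K,E=cam("wrist"); cv2.imwrite("pics/w1.png",i[:,:,::-1])
print(env.get_obs()["tool_pos"],env.get_obs()["tool_rot"]); print(proj(K,E,(.478,.050,.172)))
E
```

```text
[0.4783 0.0495 0.2957] [179.9579   0.0201  65.0048]
[315.9762 196.0463]
```

View pics/w1.png

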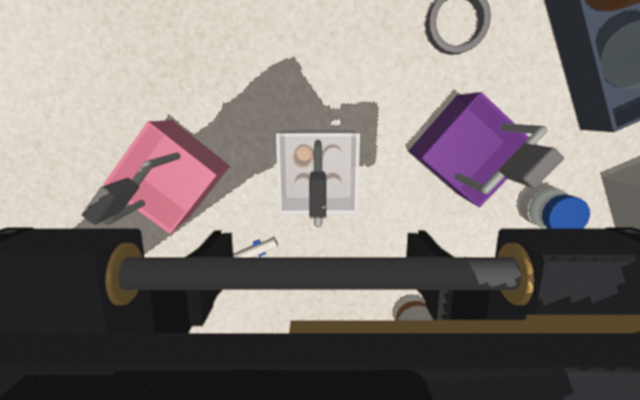

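Emit:
move_arm([
  [5,0,0,3.3,0,0,0],
  [5,0,0,3.3,0,0,0],
  [5,0,0,3.3,0,0,0],
  [5,0,0,3.2,0,0,0],
  [5,0,0,0,0,0,0],
])

```text
time_s: 2.38
tool_pos: [0.4725, 0.053, 0.1589]
tool_rot: [-179.5, 0.4, 65.5]
force: [-1.4, 0.4, -0.4]
grip_width: 0.0614
```

Emit:
move_arm([
  [0,0,0,0,0,0,0],
  [0,0,0,0,0,0,0],
  [0,0,0,0,0,0,0],
  [0,0,0,0,0,0,0],
  [0,0,0,0,0,0,0],
], force=35)

```text
time_s: 2.8
tool_pos: [0.4784, 0.053, 0.1661]
tool_rot: [179.9, -0.1, 65.4]
force: [-0.5, 0.0, -0.8]
grip_width: 0.0284
```

Emit:
move_arm([
  [0,0,0,0,0,0,0],
  [0,0,0,0,0,0,0],
  [0,0,0,0,0,0,0],
])

```text
time_s: 3.05
tool_pos: [0.4775, 0.0526, 0.1647]
tool_rot: [180.0, -0.0, 65.4]
force: [0.9, 0.3, 1.5]
grip_width: 0.0135
```

Emit:
move_arm([
  [0,0,0,-1.5,0,0,0],
  [0,0,0,-2.6,0,0,0],
  [0,0,0,-2.6,0,0,0],
  [0,0,0,-2.6,0,0,0],
  [0,0,0,-1.5,0,0,0],
])

```text
time_s: 3.47
tool_pos: [0.478, 0.0527, 0.275]
tool_rot: [179.9, -0.1, 65.4]
force: [0.3, 0.9, -1.7]
grip_width: 0.0138
```

```bash
python3 - <<'E'
from h import *
plan((.465,.234,.272),106.5,9,grip=0)
i,K,E=cam("scene"); np.savez("s2.npz",i=i,K=K,E=E)
j,K,E=cam("side"); np.savez("d2.npz",i=j,K=K,E=E)
crop(i,290,100,490,260,4,"pics/e1.png"); crop(j,220,80,400,230,4,"pics/e2.png")
E
```

```text
rot [179.9   -0.11  65.35] from [0.478  0.0527 0.275 ] dyaw 41.15
[0, 1.77, -0.97, 0.03, 0, 0, -0.08]
[0, 1.84, -0.83, 0.03, 0, 0, -0.08]
[0, 1.9, -0.68, 0.03, 0, 0, -0.08]
[0, 1.95, -0.52, 0.03, 0, 0, -0.08]
[0, 1.99, -0.37, 0.03, 0, 0, -0.08]
[0, 2.01, -0.21, 0.03, 0, 0, -0.08]
[0, 2.02, -0.05, 0.03, 0, 0, -0.08]
[0, 2.02, 0.11, 0.03, 0, 0, -0.08]
[0, 2.0, 0.28, 0.03, 0, 0, -0.08]
```

View pics/e1.png

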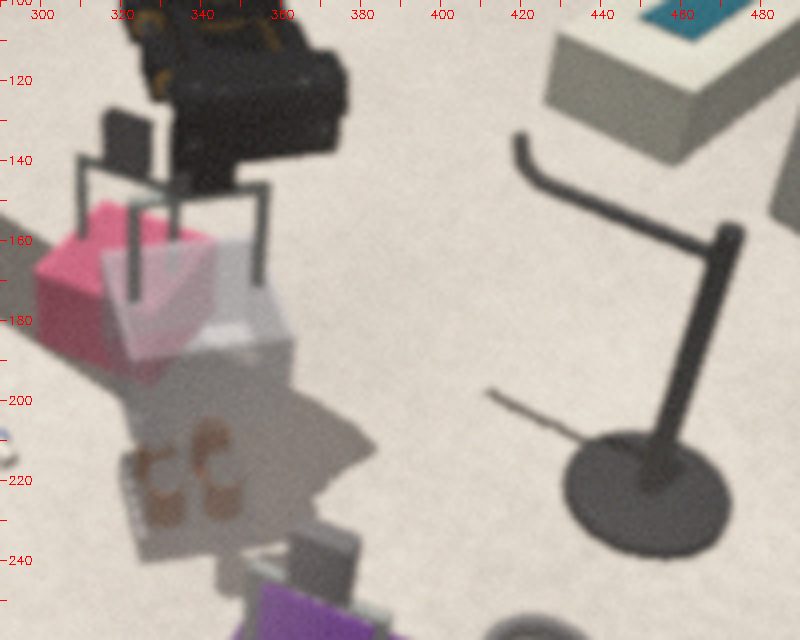

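View pics/e2.png

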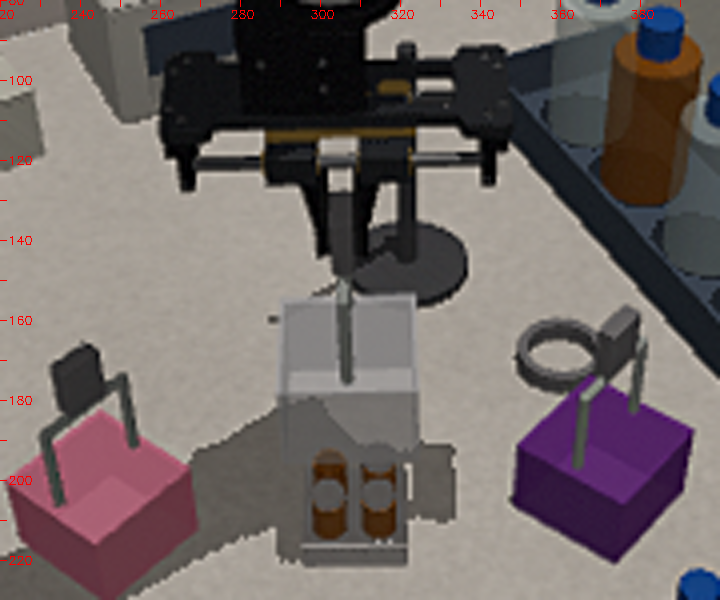

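Emit:
move_arm([
  [0,1.8,-1.0,0,0,0,-0.08],
  [0,1.85,-0.8,0,0,0,-0.08],
  [0,1.9,-0.7,0,0,0,-0.08],
  [0,1.95,-0.5,0,0,0,-0.08],
  [0,2.0,-0.4,0,0,0,-0.08],
])

```text
time_s: 3.98
tool_pos: [0.4689, 0.1544, 0.2704]
tool_rot: [-179.8, 0.1, 88.5]
force: [-0.2, 0.3, -3.3]
grip_width: 0.0137
```

Emit:
move_arm([
  [0,2.0,-0.2,0,0,0,-0.08],
  [0,2.0,-0.05,0,0,0,-0.08],
  [0,2.0,0.1,0,0,0,-0.08],
  [0,2.0,0.3,0,0,0,-0.08],
  [0,0,0,0,0,0,0],
])

```text
time_s: 4.4
tool_pos: [0.4619, 0.2386, 0.27]
tool_rot: [-179.8, -0.1, 107.2]
force: [-0.3, 0.9, -1.9]
grip_width: 0.0139
```

```bash
python3 - <<'E'
from h import *
print(env.get_obs()["tool_pos"],env.get_obs()["tool_rot"])
i,K,E=cam("scene"); np.savez("s3.npz",i=i,K=K,E=E)
j,K,E=cam("side"); np.savez("d3.npz",i=j,K=K,E=E)
crop(i,320,70,500,220,4,"pics/f1.png"); crop(j,220,60,400,210,4,"pics/f2.png")
plan((.5515,.2595,.272),106.5,5,grip=0)
E
```

```text
[0.4619 0.2386 0.27  ] [-179.8084   -0.0557  107.1507]
rot [-179.82    0.1   106.67] from [0.4632 0.2341 0.2705] dyaw -0.17
[0, -0.02, 1.84, -0.03, 0, 0, 0.001]
[0, -0.02, 1.84, -0.03, 0, 0, 0.001]
[0, -0.02, 1.84, -0.03, 0, 0, 0.001]
[0, -0.02, 1.84, -0.03, 0, 0, 0.001]
[0, -0.02, 1.84, -0.03, 0, 0, 0.001]
```

View pics/f1.png

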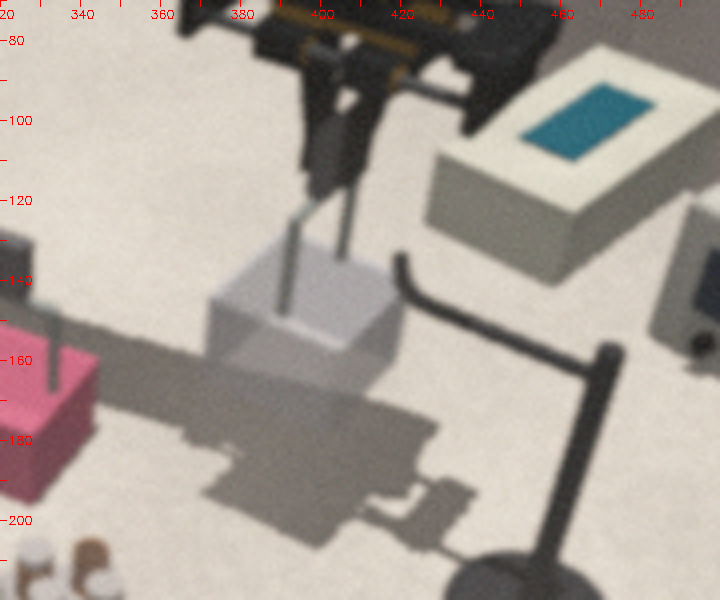

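View pics/f2.png

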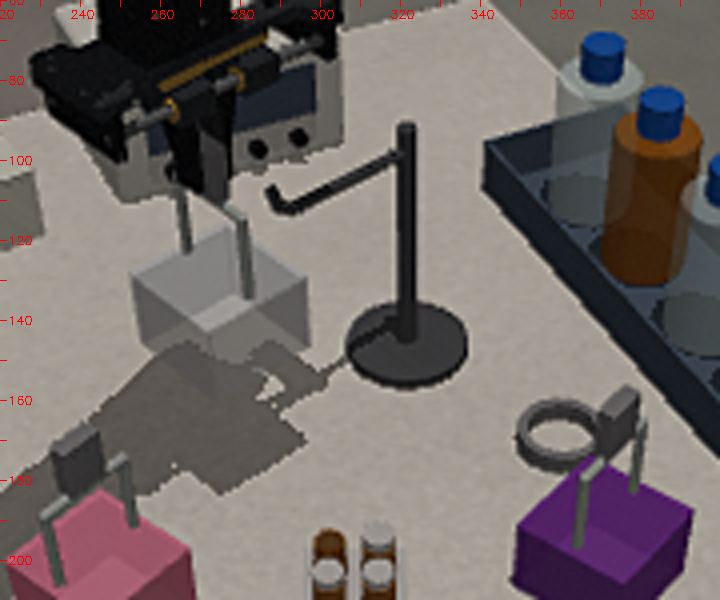

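```bash
python3 - <<'E'
from m import *
P("near",(394,124.5),(279.5,113.5)); P("far",(408,115),(265,103.5)); P("tip",(420,133.5),(287,107.5))
E
```

```text
near [0.4729 0.2042 0.2334] gap 0.0005
far [0.4561 0.2657 0.2284] gap 0.0042
tip [0.5116 0.2495 0.212 ] gap 0.0021
```

Emit:
move_arm([
  [0,0,1.3,-0.05,0,0,0],
  [0,0,1.8,0,0,0,0],
  [0,0,2.0,0,0,0,0],
  [0,0,2.0,0,0,0,0],
  [0,0,1.5,0,0,0,0],
])

```text
time_s: 4.92
tool_pos: [0.548, 0.257, 0.2719]
tool_rot: [-179.9, 0.1, 106.4]
force: [-0.7, 0.5, -1.7]
grip_width: 0.0138
```

Emit:
move_arm([
  [0,0,0.6,0,0,0,0],
  [0,0,0,0,0,0,0],
  [0,0,0,0,0,0,0],
])

```text
time_s: 5.17
tool_pos: [0.5519, 0.2591, 0.2723]
tool_rot: [-179.9, 0.0, 106.5]
force: [-1.1, -0.6, -1.7]
grip_width: 0.0135
```

```bash
python3 - <<'E'
from h import *
print(env.get_obs()["tool_pos"],env.get_obs()["tool_rot"],env.get_obs()["force"])
i,K,E=cam("scene")
j,K,E=cam("side")
crop(i,340,70,500,220,4,"pics/g1.png"); crop(j,240,60,400,210,4,"pics/g2.png")
E
```

```text
[0.5519 0.2591 0.2723] [-179.8864    0.0436  106.5215] [-1.0818 -0.5729 -1.6805]
```

View pics/g1.png

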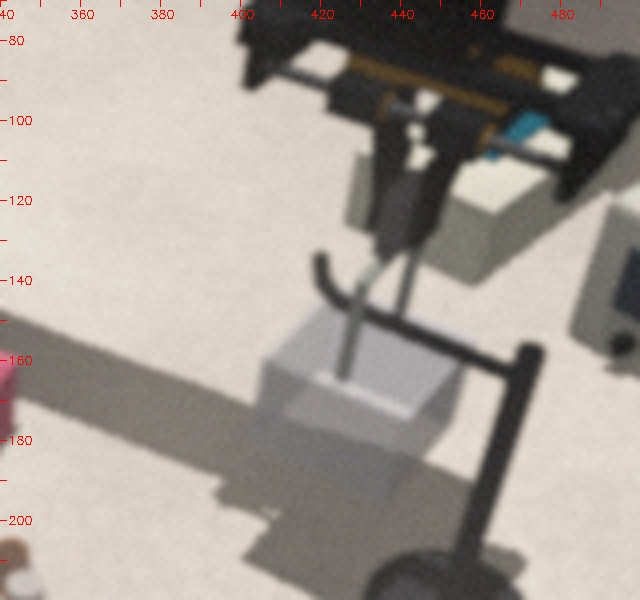

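View pics/g2.png

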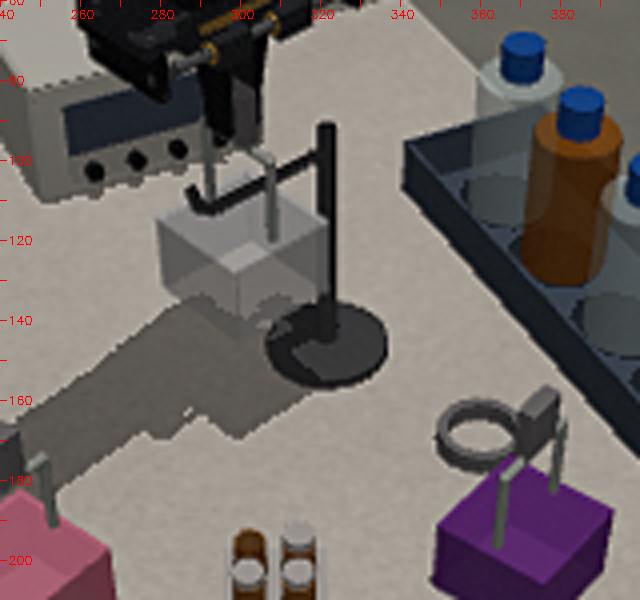

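Emit:
move_arm([
  [0,0,0,0.8,0,0,0],
  [0,0,0,0.9,0,0,0],
  [0,0,0,0.9,0,0,0],
  [0,0,0,0.4,0,0,0],
  [0,0,0,0.3,0,0,0],
])

```text
time_s: 5.68
tool_pos: [0.5516, 0.2601, 0.2386]
tool_rot: [-179.9, 0.0, 106.6]
force: [-0.2, -0.2, -1.2]
grip_width: 0.014
```

Emit:
move_arm([
  [0,0,0,0.2,0,0,0],
  [0,0,0,0.1,0,0,0],
  [0,0,0,0,0,0,0],
])

```text
time_s: 5.93
tool_pos: [0.5524, 0.2603, 0.237]
tool_rot: [180.0, -0.0, 106.6]
force: [-0.4, -0.3, -1.6]
grip_width: 0.0138
```

Emit:
move_arm([
  [0,0,0,0.2,0,0,0],
  [0,0,0,0.1,0,0,0],
  [0,0,0,0,0,0,0],
])

```text
time_s: 6.18
tool_pos: [0.5528, 0.2605, 0.2351]
tool_rot: [179.9, -0.0, 106.6]
force: [-0.3, -0.8, 1.8]
grip_width: 0.0136
```

Emit:
move_arm([
  [2.0,0,0,0,0,0,0],
  [2.5,0,0,0,0,0,0],
  [3.0,0,0,0,0,0,0],
  [3.4,0,0,0,0,0,0],
  [3.4,0,0,0,0,0,0],
])

```text
time_s: 6.6
tool_pos: [0.5523, 0.2603, 0.2339]
tool_rot: [-180.0, 0.0, 106.6]
force: [0.3, 0.1, 0.2]
grip_width: 0.0318
```

```bash
python3 - <<'E'
from h import *
i,K,E=cam("scene")
j,K,E=cam("side")
crop(i,340,70,500,220,4,"pics/k1.png"); crop(j,240,60,400,210,4,"pics/k2.png")
E
```

```text
(no output)
```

View pics/k1.png

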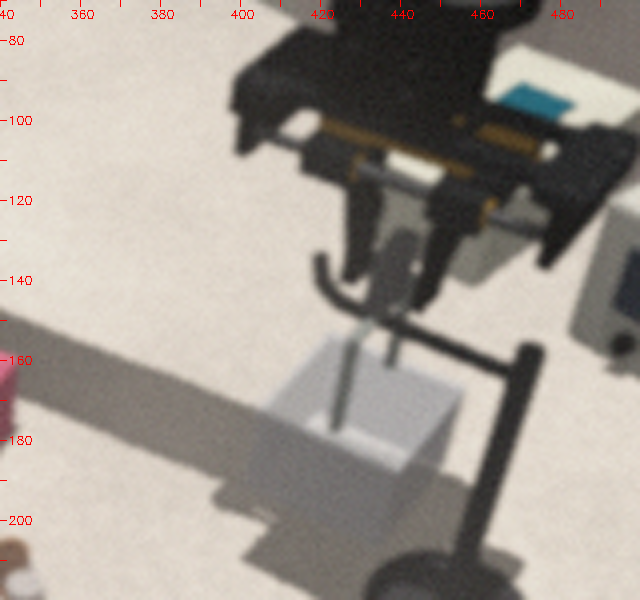

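View pics/k2.png

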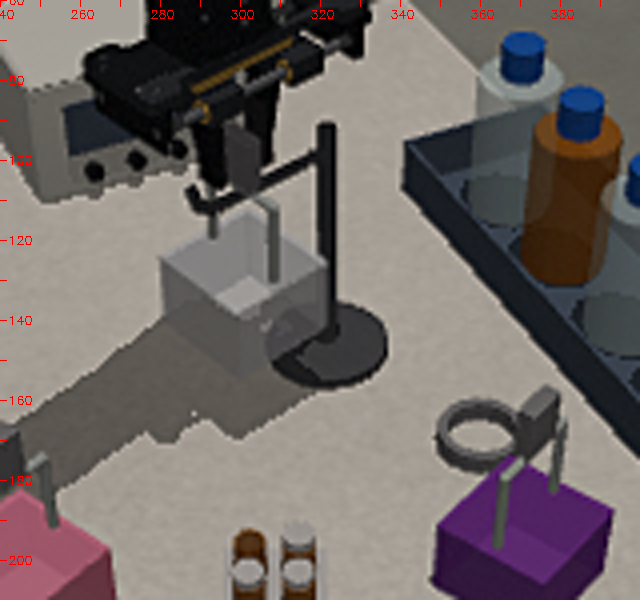

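Emit:
move_arm([
  [3.4,0,0,-1.0,0,0,0],
  [3.4,0,0,-2.0,0,0,0],
  [3.4,0,0,-2.5,0,0,0],
  [3.4,0,0,-2.5,0,0,0],
  [3.4,0,0,-1.5,0,0,0],
])

```text
time_s: 7.12
tool_pos: [0.5531, 0.2605, 0.3329]
tool_rot: [179.8, -0.1, 106.6]
force: [0.7, 0.5, 0.5]
grip_width: 0.0343
```

```bash
python3 - <<'E'
from h import *
plan((.451,-.342,.32),53,16,grip=6)
j,K,E=cam("side")
crop(j,240,60,400,210,4,"pics/l2.png")
E
```

```text
rot [179.77  -0.06 106.61] from [0.5531 0.2605 0.3329] dyaw -53.61
[6, -3.43, -1.69, 0.08, 0, 0, 0.058]
[6, -3.52, -1.48, 0.08, 0, 0, 0.058]
[6, -3.6, -1.28, 0.08, 0, 0, 0.058]
[6, -3.67, -1.06, 0.08, 0, 0, 0.058]
[6, -3.72, -0.85, 0.08, 0, 0, 0.058]
[6, -3.77, -0.63, 0.08, 0, 0, 0.058]
[6, -3.8, -0.41, 0.08, 0, 0, 0.058]
[6, -3.81, -0.19, 0.08, 0, 0, 0.058]
[6, -3.82, 0.04, 0.08, 0, 0, 0.058]
[6, -3.81, 0.26, 0.08, 0, 0, 0.058]
[6, -3.79, 0.48, 0.08, 0, 0, 0.058]
[6, -3.75, 0.7, 0.08, 0, 0, 0.058]
[6, -3.71, 0.92, 0.08, 0, 0, 0.058]
[6, -3.65, 1.14, 0.08, 0, 0, 0.058]
[6, -3.57, 1.35, 0.08, 0, 0, 0.058]
[6, -3.49, 1.56, 0.08, 0, 0, 0.058]
```

View pics/l2.png

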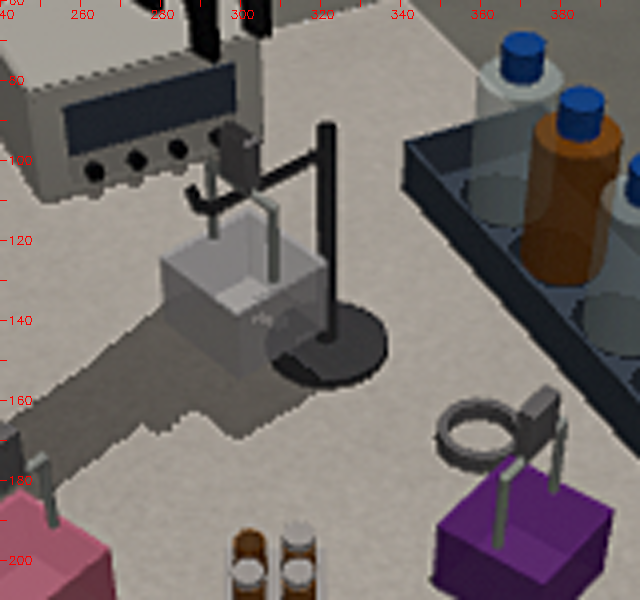

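Emit:
move_arm([
  [6,-3.4,-1.7,0,0,0,0.058],
  [6,-3.5,-1.5,0,0,0,0.058],
  [6,-3.6,-1.3,0,0,0,0.058],
  [6,-3.7,-1.1,0,0,0,0.058],
  [6,-3.7,-0.85,0,0,0,0.058],
])

```text
time_s: 7.58
tool_pos: [0.5191, 0.0703, 0.3293]
tool_rot: [180.0, -0.0, 89.8]
force: [1.2, 0.5, 0.9]
grip_width: 0.0568
```

Emit:
move_arm([
  [6,-3.8,-0.6,0,0,0,0.058],
  [6,0,0,0,0,0,0],
  [6,0,0,0,0,0,0],
])

```text
time_s: 7.83
tool_pos: [0.5136, 0.0312, 0.3299]
tool_rot: [179.9, -0.1, 86.4]
force: [-0.1, 1.2, -0.6]
grip_width: 0.0596
```

```bash
python3 - <<'E'
from h import *
o=env.get_obs();print(o["tool_pos"],o["tool_rot"],np.abs(o["joint_velocities"]).max())
j,K,E=cam("wrist");np.savez("w2.npz",i=j,K=K,E=E)
cv2.imwrite("pics/w2.png",j[:,:,::-1])
E
```

```text
[0.5136 0.0312 0.3299] [179.9256  -0.0915  86.366 ] 3.891578230390558
```

View pics/w2.png

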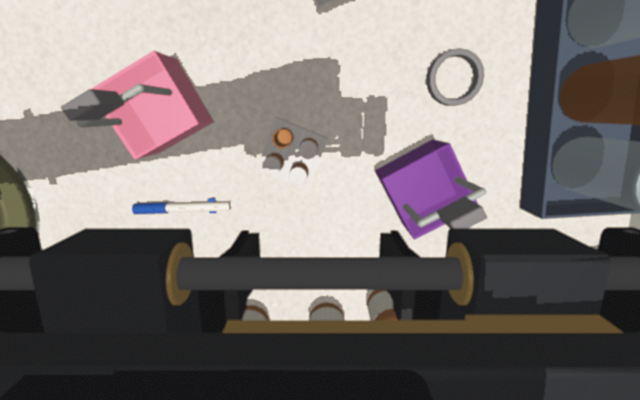

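```bash
python3 - <<'E'
from m import *
w=np.load("w2.npz"); s=np.load("s3.npz"); d=np.load("d3.npz")
i=cv2.resize(w["i"][100:190,240:360],None,fx=1,fy=1)
crop(w["i"],250,110,340,190,8,"pics/n1.png"); crop(s["i"],315,195,375,245,8,"pics/n2.png"); crop(d["i"],285,180,335,230,8,"pics/n3.png")
for n,c in(("w",(w["K"],w["E"])),("s",A),("d",B)): print(n,proj(*c,(.478,.051,.022)))
E
```

```text
w [291.2692 151.3442]
s [337.0687 220.9455]
d [307.6764 205.4862]
```

View pics/n1.png

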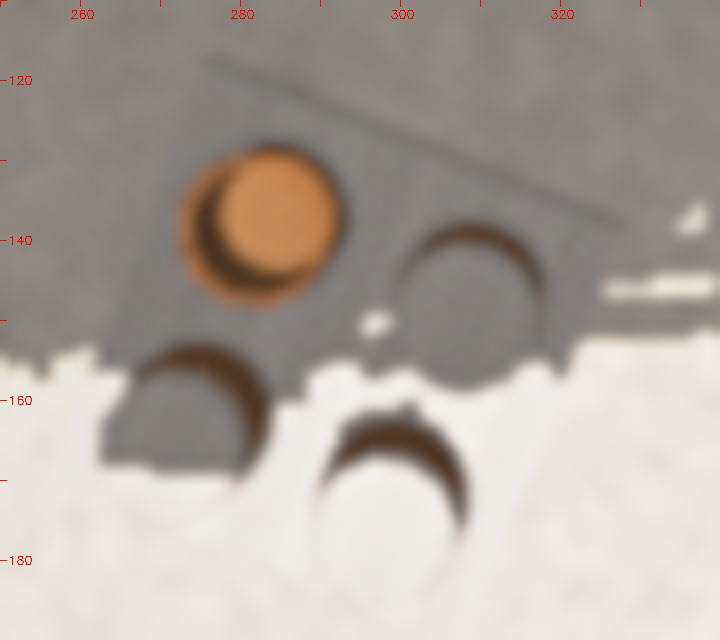

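View pics/n2.png

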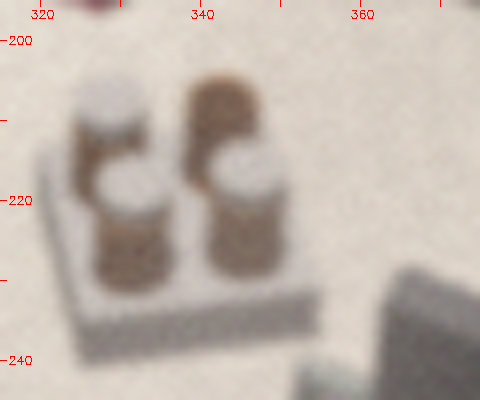

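View pics/n3.png

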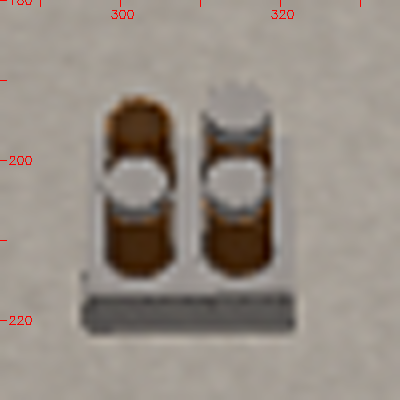

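```bash
python3 - <<'E'
from m import *
w=np.load("w2.npz");W=(w["K"],w["E"])
print("wrist",plane(*W,(281.6,138.7),.051)); print("scene",plane(*A,(342.6,208.5),.051)); print("side",plane(*B,(302.1,195.7),.051))
print("caps wrist",plane(*W,(309,149),.058),plane(*W,(298,175),.058),plane(*W,(272,164.),.058))
print("caps scene",plane(*A,(329,207),.058),plane(*A,(346,216),.058),plane(*A,(331.7,217.7),.058))
print("caps side",plane(*B,(302,202.7),.058),plane(*B,(314.3,202.9),.058),plane(*B,(314.7,193.7),.058))
print(tri(A,(342.6,208.5),W,(281.6,138.7)),tri(B,(302.1,195.7),W,(281.6,138.7)))
E
```

```text
wrist [0.4703 0.0697 0.051 ]
scene [0.4745 0.0691 0.051 ]
side [0.4692 0.0667 0.051 ]
caps wrist [0.5022 0.0562 0.058 ] [0.4869 0.0261 0.058 ] [0.457  0.0413 0.058 ]
caps scene [0.4572 0.0416 0.058 ] [0.5035 0.0561 0.058 ] [0.4886 0.026  0.058 ]
caps side [0.456  0.0374 0.058 ] [0.4853 0.0223 0.058 ] [0.5007 0.0523 0.058 ]
(array([0.4709, 0.0704, 0.0477]), np.float64(0.002643199874163466)) (array([0.4701, 0.0694, 0.0479]), np.float64(0.0003366377553171614))
```

```bash
python3 - <<'E'
from h import *
plan((.451,-.342,.29),53,10,grip=6)
E
```

```text
rot [179.95  -0.1   86.6 ] from [0.5137 0.0338 0.3296] dyaw -33.6
[6, -3.79, -0.4, 0.4, 0, 0, 0.059]
[6, -3.81, -0.18, 0.4, 0, 0, 0.059]
[6, -3.81, 0.04, 0.4, 0, 0, 0.059]
[6, -3.8, 0.27, 0.4, 0, 0, 0.059]
[6, -3.78, 0.49, 0.4, 0, 0, 0.059]
[6, -3.74, 0.71, 0.4, 0, 0, 0.059]
[6, -3.7, 0.93, 0.4, 0, 0, 0.059]
[6, -3.63, 1.14, 0.4, 0, 0, 0.059]
[6, -3.56, 1.35, 0.4, 0, 0, 0.059]
[6, -3.48, 1.56, 0.4, 0, 0, 0.059]
```

Emit:
move_arm([
  [6,-3.8,-0.4,0,0,0,0.059],
  [6,-3.8,-0.2,0,0,0,0.059],
  [6,-3.8,0.05,0,0,0,0.059],
  [6,-3.8,0.3,0,0,0,0.059],
  [6,-3.8,0.5,0,0,0,0.059],
])

```text
time_s: 8.3
tool_pos: [0.4832, -0.1535, 0.3292]
tool_rot: [180.0, -0.0, 69.9]
force: [0.1, -0.4, 0.3]
grip_width: 0.0598
```

Emit:
move_arm([
  [6,-3.75,0.7,0.5,0,0,0.059],
  [6,-3.7,0.9,0.8,0,0,0.059],
  [6,-3.6,1.1,0.8,0,0,0.059],
  [6,-3.5,1.35,0.8,0,0,0.059],
  [6,-3.4,1.5,0.8,0,0,0.059],
])

```text
time_s: 8.72
tool_pos: [0.4522, -0.3396, 0.2918]
tool_rot: [180.0, -0.1, 53.0]
force: [0.9, -0.4, -0.6]
grip_width: 0.0599
```

Emit:
move_arm([
  [6,0,0,0,0,0,0],
  [6,0,0,0,0,0,0],
])

```text
time_s: 8.88
tool_pos: [0.4506, -0.3406, 0.2912]
tool_rot: [-179.9, 0.1, 52.8]
force: [0.2, 1.0, 0.4]
grip_width: 0.0599
```

```bash
python3 - <<'E'
from h import *
o=env.get_obs();print(o["tool_pos"],o["tool_rot"],np.abs(o["joint_velocities"]).max())
j,K,E=cam("wrist");np.savez("w3.npz",i=j,K=K,E=E)
cv2.imwrite("pics/w3.png",j[:,:,::-1]); print(proj(K,E,(.451,-.342,.177)),proj(K,E,(.451,-.342,.165)))
plan((.451,-.342,.29),53,1)
E
```

```text
[ 0.4506 -0.3406  0.2912] [-179.9112    0.133    52.7504] 3.0403817202082606
[321.4343 203.1311] [321.3765 199.1638]
rot [-179.93    0.04   52.96] from [ 0.4518 -0.3387  0.2914] dyaw 0.04
[8.7, -0.31, 0.13, 0.14, 0, 0, -0.001]
```

View pics/w3.png

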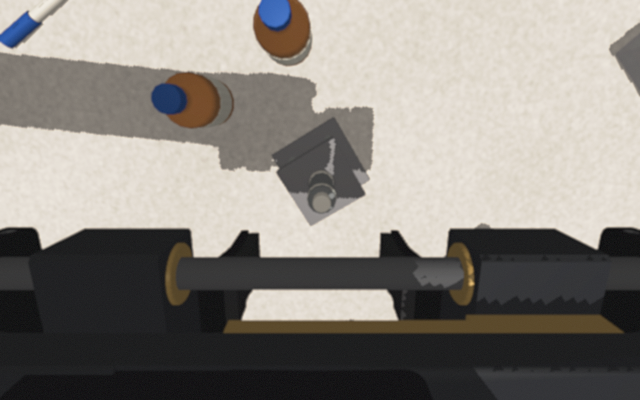

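Emit:
move_arm([
  [6,-0.2,0.1,2.5,0,0,0],
  [6,0,0,3.5,0,0,0],
  [6,0,0,3.5,0,0,0],
  [6,0,0,3.5,0,0,0],
  [6,0,0,1.9,0,0,0],
])

```text
time_s: 9.35
tool_pos: [0.4512, -0.3373, 0.1393]
tool_rot: [-179.7, -0.1, 53.2]
force: [0.5, 0.6, 0.2]
grip_width: 0.0602
```

Emit:
move_arm([
  [4.5,0,0,0,0,0,0],
  [3,0,0,0,0,0,0],
  [3,0,0,0,0,0,0],
], force=15)

```text
time_s: 9.6
tool_pos: [0.4524, -0.3413, 0.1447]
tool_rot: [179.9, -0.1, 53.0]
force: [-0.4, -0.2, 0.2]
grip_width: 0.0474
```

```bash
python3 - <<'E'
from h import *
plan((.451,-.342,.141),53,1)
i,K,E=cam("scene"); crop(i,120,180,250,330,4,"pics/o1.png")
j,K,E=cam("side"); crop(j,310,230,440,360,4,"pics/o2.png")
E
```

```text
rot [179.87  -0.06  53.04] from [ 0.4524 -0.3413  0.1447] dyaw -0.04
[8.7, -0.14, -0.07, 0.37, 0, 0, 0.001]
```

View pics/o1.png

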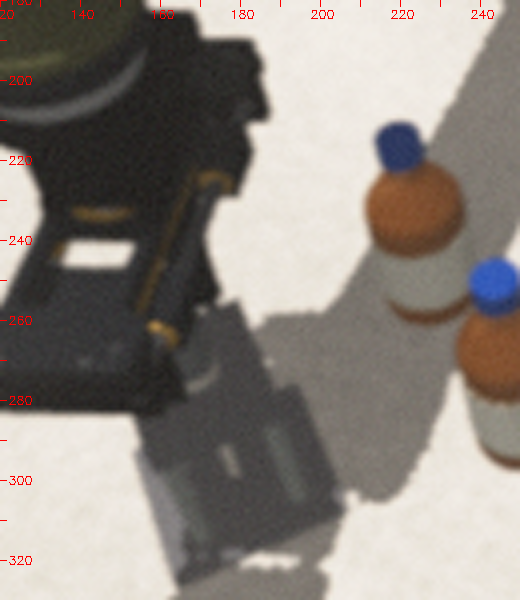

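View pics/o2.png

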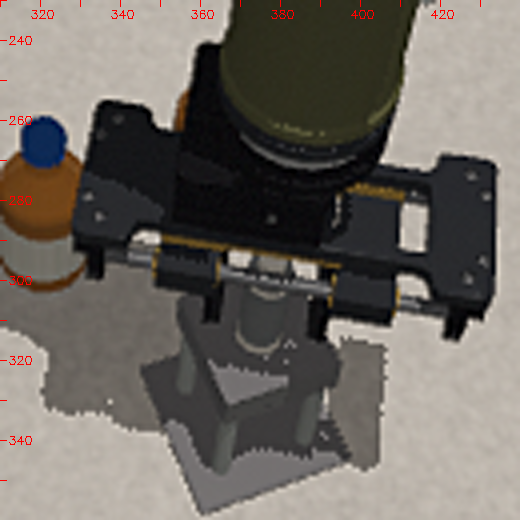

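Emit:
move_arm([
  [3,-0.1,0,0.2,0,0,0],
  [3,0,0,0,0,0,0],
  [2,0,0,0,0,0,0],
  [1.5,0,0,0,0,0,0],
  [1.5,0,0,0,0,0,0],
], force=15)

```text
time_s: 10.12
tool_pos: [0.4499, -0.3429, 0.1413]
tool_rot: [180.0, -0.0, 52.9]
force: [0.1, -0.6, 0.8]
grip_width: 0.0227
```

Emit:
move_arm([
  [0.5,0,0,0,0,0,0],
  [0.5,0,0,0,0,0,0],
  [0.5,0,0,0,0,0,0],
], force=30)

```text
time_s: 10.37
tool_pos: [0.4499, -0.343, 0.1413]
tool_rot: [180.0, -0.0, 52.9]
force: [-0.2, 0.0, 2.6]
grip_width: 0.0225
```

Emit:
move_arm([
  [0.5,0,0,-0.5,0,0,0],
  [0.5,0,0,-1,0,0,0],
  [0.5,0,0,-1.5,0,0,0],
  [0.5,0,0,-2,0,0,0],
  [0.5,0,0,-2,0,0,0],
])

```text
time_s: 10.78
tool_pos: [0.4493, -0.3427, 0.212]
tool_rot: [-179.9, 0.0, 52.9]
force: [0.6, -0.3, -0.5]
grip_width: 0.0223
```

Emit:
move_arm([
  [0.5,0,0,-2,0,0,0],
  [0.5,0,0,-2.5,0,0,0],
  [0.5,0,0,-2.5,0,0,0],
  [0.5,0,0,-1.5,0,0,0],
  [0.5,0,0,-0.8,0,0,0],
])

```text
time_s: 11.2
tool_pos: [0.4501, -0.3436, 0.3069]
tool_rot: [179.8, -0.1, 52.9]
force: [-0.7, 0.2, -1.3]
grip_width: 0.0225
```

Emit:
move_arm([
  [0.5,0,0,0,0,0,0],
  [0.5,0,0,0,0,0,0],
])

```text
time_s: 11.37
tool_pos: [0.4496, -0.3426, 0.3037]
tool_rot: [-180.0, -0.0, 52.9]
force: [-1.3, 0.4, -1.8]
grip_width: 0.0226
```

```bash
python3 - <<'E'
from h import *
o=env.get_obs();print(o["tool_pos"],o["force"],o["grip_width"])
i,K,E=cam("scene"); np.savez("s4.npz",i=i,K=K,E=E); crop(i,120,130,250,280,4,"pics/q1.png")
j,K2,E2=cam("side"); np.savez("d4.npz",i=j,K=K2,E=E2);crop(j,310,210,440,360,4,"pics/q2.png")
t=np.array(o["tool_pos"])+[0,0,-.131]; print(proj(K,E,t),proj(K2,E2,t))
E
```

```text
[ 0.4496 -0.3426  0.3037] [-1.2735  0.3607 -1.7926] 0.022598358336074258
[156.0807 247.8567] [377.4344 295.5106]
```

View pics/q1.png

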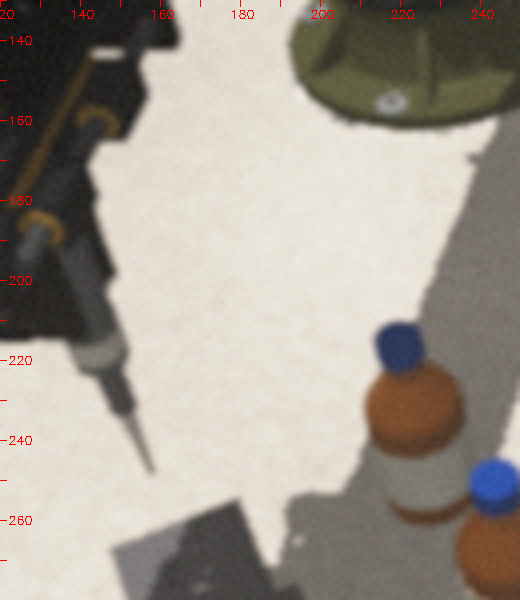

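View pics/q2.png

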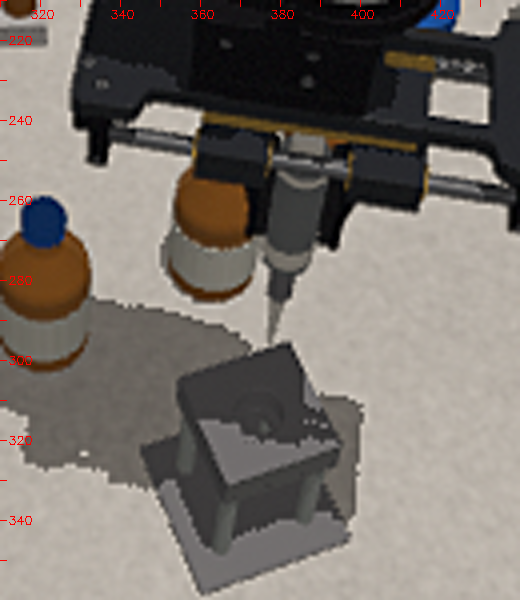

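```bash
python3 - <<'E'
from m import *
print(P("tip",(157.7,248.3),(377.2,295.5))-env.get_obs()["tool_pos"])
plan((.471,.0695,.304),53,14,grip=0.5)
E
```

```text
tip [ 0.4501 -0.3408  0.1702] gap 0.0008
[ 0.0009  0.0014 -0.1325]
rot [-179.87    0.01   52.87] from [ 0.4493 -0.3422  0.3027] dyaw 0.13
[0.5, 2.44, -1.65, -0.01, 0, 0, -0.0]
[0.5, 2.44, -1.65, -0.01, 0, 0, -0.0]
[0.5, 2.44, -1.65, -0.01, 0, 0, -0.0]
[0.5, 2.44, -1.65, -0.01, 0, 0, -0.0]
[0.5, 2.44, -1.65, -0.01, 0, 0, -0.0]
[0.5, 2.44, -1.65, -0.01, 0, 0, -0.0]
[0.5, 2.44, -1.65, -0.01, 0, 0, -0.0]
[0.5, 2.44, -1.65, -0.01, 0, 0, -0.0]
[0.5, 2.44, -1.65, -0.01, 0, 0, -0.0]
[0.5, 2.44, -1.65, -0.01, 0, 0, -0.0]
[0.5, 2.44, -1.65, -0.01, 0, 0, -0.0]
[0.5, 2.44, -1.65, -0.01, 0, 0, -0.0]
[0.5, 2.44, -1.65, -0.01, 0, 0, -0.0]
[0.5, 2.44, -1.65, -0.01, 0, 0, -0.0]
```

Emit:
move_arm([
  [0.5,0.8,-0.54,0,0,0,0],
  [0.5,1.6,-1.08,0,0,0,0],
  [0.5,2.4,-1.62,0,0,0,0],
  [0.5,2.8,-1.9,0,0,0,0],
  [0.5,2.8,-1.9,0,0,0,0],
])

```text
time_s: 11.88
tool_pos: [0.4555, -0.2164, 0.3027]
tool_rot: [-179.9, 0.1, 52.8]
force: [1.3, -0.1, -1.1]
grip_width: 0.0224
```

Emit:
move_arm([
  [0.5,2.8,-1.9,0,0,0,0],
  [0.5,2.8,-1.9,0,0,0,0],
  [0.5,2.8,-1.9,0,0,0,0],
  [0.5,2.8,-1.9,0,0,0,0],
  [0.5,2.8,-1.9,0,0,0,0],
])

```text
time_s: 12.3
tool_pos: [0.4643, -0.0467, 0.3029]
tool_rot: [-179.9, 0.1, 52.9]
force: [0.8, 0.0, -0.8]
grip_width: 0.0229
```

Emit:
move_arm([
  [0.5,2.8,-1.9,0,0,0,0],
  [0.5,2.4,-1.6,0,0,0,0],
  [0.5,2.0,-1.35,0,0,0,0],
  [0.5,1.6,-1.1,0,0,0,0],
  [0.5,0.9,-0.6,0,0,0,0],
])

```text
time_s: 12.72
tool_pos: [0.4706, 0.0713, 0.3025]
tool_rot: [-179.9, 0.1, 53.1]
force: [-0.5, 0.9, -1.9]
grip_width: 0.0226
```

Emit:
move_arm([
  [0.5,0,0,0,0,0,0],
  [0.5,0,0,0,0,0,0],
  [0.5,0,0,0,0,0,0],
])

```text
time_s: 12.97
tool_pos: [0.4715, 0.0665, 0.3037]
tool_rot: [180.0, 0.1, 52.7]
force: [0.2, -0.6, -0.5]
grip_width: 0.0223
```

```bash
python3 - <<'E'
from h import *
o=env.get_obs();print(o["tool_pos"],o["tool_rot"],o["force"],o["grip_width"])
i,K,E=cam("scene"); np.savez("s5.npz",i=i,K=K,E=E); crop(i,290,70,400,250,4,"pics/r1.png")
j,K2,E2=cam("side"); np.savez("d5.npz",i=j,K=K2,E=E2);crop(j,250,80,380,230,4,"pics/r2.png")
w,K3,E3=cam("wrist"); cv2.imwrite("pics/r3.png",w[:,:,::-1])
E
```

```text
[0.4715 0.0665 0.3037] [179.9937   0.0604  52.7363] [ 0.2102 -0.6431 -0.522 ] 0.022320853572459005
```

View pics/r1.png

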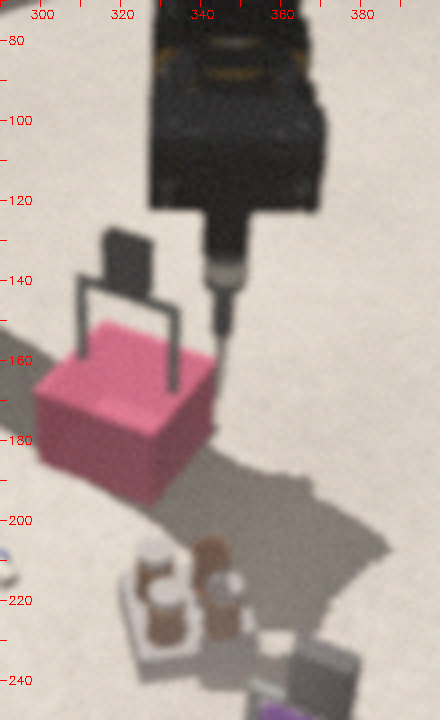

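View pics/r2.png

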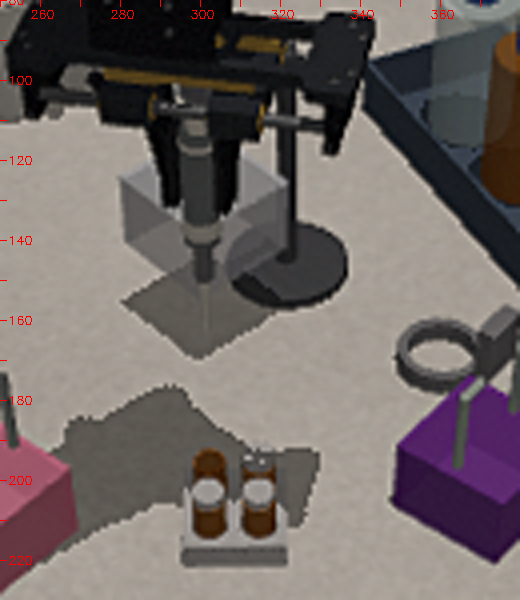

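View pics/r3.png

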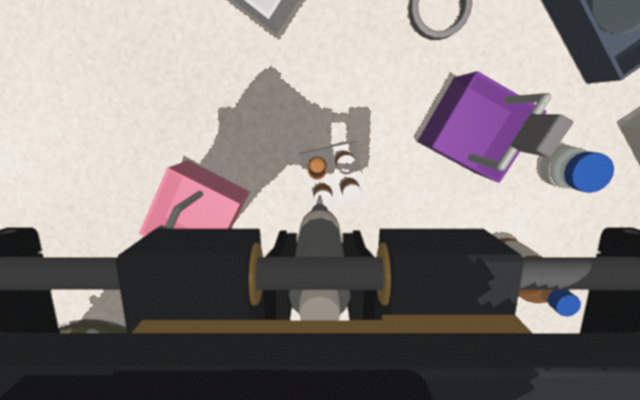

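Emit:
move_arm([
  [0.5,0,0,1.2,0,0,0],
  [0.5,0,0,2.4,0,0,0],
  [0.5,0,0,2.4,0,0,0],
  [0.5,0,0,1.5,0,0,0],
  [0.5,0,0,0.7,0,0,0],
])

```text
time_s: 13.53
tool_pos: [0.4698, 0.0676, 0.219]
tool_rot: [-179.9, 0.2, 52.8]
force: [-0.4, -0.6, -1.1]
grip_width: 0.0226
```

Emit:
move_arm([
  [0.5,0,0,0,0,0,0],
  [0.5,0,0,0,0,0,0],
  [0.5,0,0,0,0,0,0],
  [0.5,0,0,0,0,0,0],
  [0.5,0,0,0,0,0,0],
])

```text
time_s: 13.95
tool_pos: [0.4721, 0.0686, 0.223]
tool_rot: [179.9, -0.1, 52.9]
force: [-0.4, 0.5, -0.3]
grip_width: 0.0224
```

```bash
python3 - <<'E'
from h import *
o=env.get_obs();print(o["tool_pos"],o["tool_rot"],o["force"],o["grip_width"],np.abs(o["joint_velocities"]).max())
i,K,E=cam("scene"); np.savez("s5.npz",i=i,K=K,E=E); crop(i,300,140,390,250,6,"pics/t1.png")
j,K2,E2=cam("side"); np.savez("d5.npz",i=j,K=K2,E=E2);crop(j,270,130,350,230,6,"pics/t2.png")
print(env.get_obs()["tool_pos"])
w,K3,E3=cam("wrist");np.savez("w5.npz",i=w,K=K3,E=E3); crop(w,270,120,380,230,5,"pics/t3.png")
for k in range(3): print(env.get_obs()["tool_pos"])
E
```

```text
[0.4721 0.0686 0.223 ] [179.9455  -0.0979  52.8735] [-0.4048  0.5074 -0.2792] 0.022390506571587684 0.2505708474127116
[0.4719 0.0685 0.2227]
[0.4718 0.0685 0.2225]
[0.4718 0.0685 0.2225]
[0.4718 0.0685 0.2225]
```

View pics/t1.png

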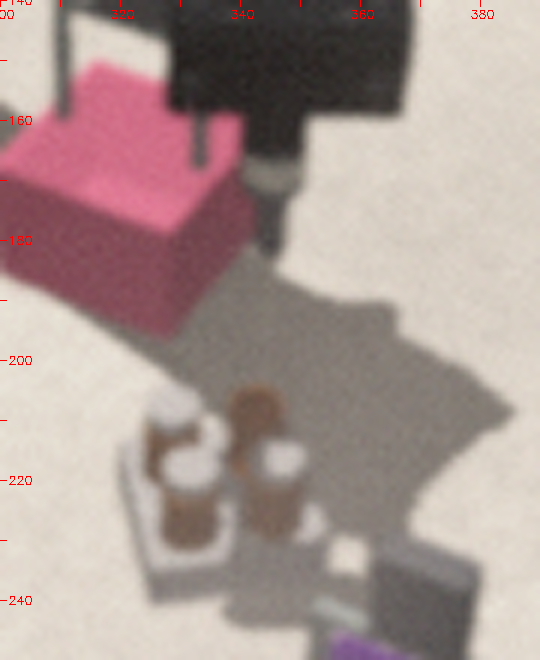

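View pics/t2.png

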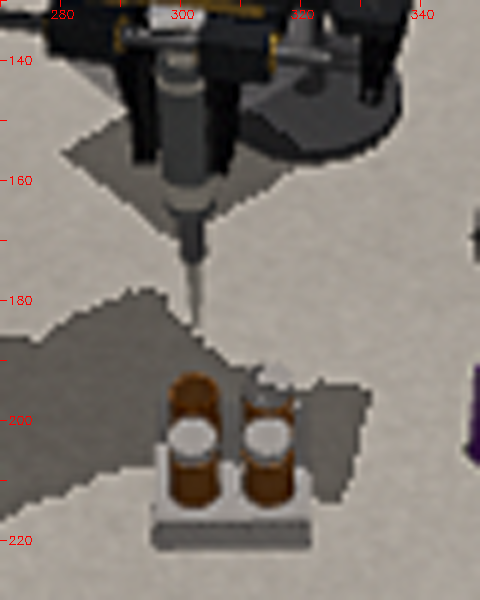

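View pics/t3.png

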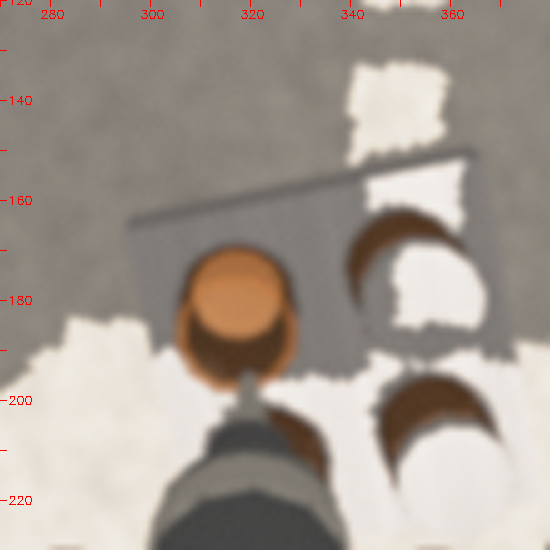

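```bash
python3 - <<'E'
from m import *
w=np.load("w5.npz");W=(w["K"],w["E"])
print("rim wrist",plane(*W,(317.7,185.5),.051)); print("tip wrist",plane(*W,(319.3,194.5),.0915))
print("tip side",plane(*B,(302.2,184.5),.0915),"rim side",plane(*B,(302.1,195.5),.051))
t=np.array([.4718,.0685,.0915]);print(proj(*A,t),proj(*B,t),proj(*W,t))
s=np.load("s5.npz"); im=cv2.createCLAHE(4,(4,4)).apply(cv2.cvtColor(s["i"],cv2.COLOR_RGB2GRAY)); crop(np.dstack([im]*3),325,175,365,225,12,"pics/u.png")
E
```

```text
rim wrist [0.4711 0.0703 0.051 ]
tip wrist [0.4731 0.0704 0.0915]
tip side [0.472  0.069  0.0915] rim side [0.4695 0.0674 0.051 ]
[342.3882 195.6211] [302.1991 184.6585] [319.4708 197.2477]
```

View pics/u.png

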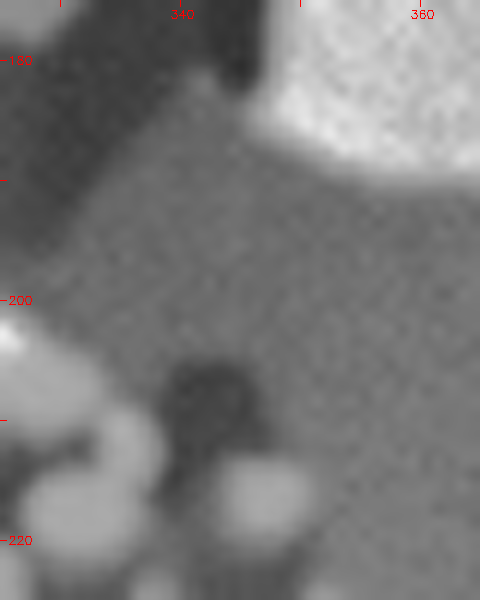

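Emit:
move_arm([
  [0.5,-0.1,-0.1,0.5,0,0,0],
  [0.5,0,0,0.7,0,0,0],
  [0.5,0,0,0.6,0,0,0],
  [0.5,0,0,0.4,0,0,0],
  [0.5,0,0,0.2,0,0,0],
])

```text
time_s: 14.52
tool_pos: [0.4695, 0.0681, 0.1969]
tool_rot: [-179.9, 0.1, 52.9]
force: [-0.6, -0.5, -1.5]
grip_width: 0.0223
```

Emit:
move_arm([
  [0.5,0,0,0.2,0,0,0],
  [0.5,0,0,0.1,0,0,0],
  [0.5,0,0,0,0,0,0],
  [0.5,0,0,0,0,0,0],
  [0.5,0,0,0,0,0,0],
])

```text
time_s: 14.93
tool_pos: [0.4703, 0.0683, 0.1953]
tool_rot: [180.0, -0.0, 52.9]
force: [-0.0, -0.0, -1.3]
grip_width: 0.0225
```

Emit:
move_arm([
  [0.5,0,0,0,0,0,0],
  [0.5,0,0,0,0,0,0],
  [0.5,0,0,0,0,0,0],
  [0.5,0,0,0,0,0,0],
  [0.5,0,0,0,0,0,0],
])

```text
time_s: 15.35
tool_pos: [0.4702, 0.0683, 0.1951]
tool_rot: [180.0, -0.0, 52.9]
force: [-0.7, 0.2, -0.3]
grip_width: 0.0223
```

```bash
python3 - <<'E'
from h import *
o=env.get_obs();print(o["tool_pos"],o["tool_rot"],o["force"],o["grip_width"],np.abs(o["joint_velocities"]).max())
i,K,E=cam("scene"); np.savez("s6.npz",i=i,K=K,E=E); crop(i,300,110,500,250,4,"pics/v1.png")
j,K2,E2=cam("side"); np.savez("d6.npz",i=j,K=K2,E=E2);crop(j,250,90,350,230,4,"pics/v2.png")
w,K3,E3=cam("wrist");np.savez("w6.npz",i=w,K=K3,E=E3); crop(w,270,120,380,230,5,"pics/v3.png")
E
```

```text
[0.4702 0.0683 0.1951] [179.9971  -0.0079  52.874 ] [-0.7378  0.1511 -0.2678] 0.022305512815350276 0.10818280073206706
```

View pics/v1.png

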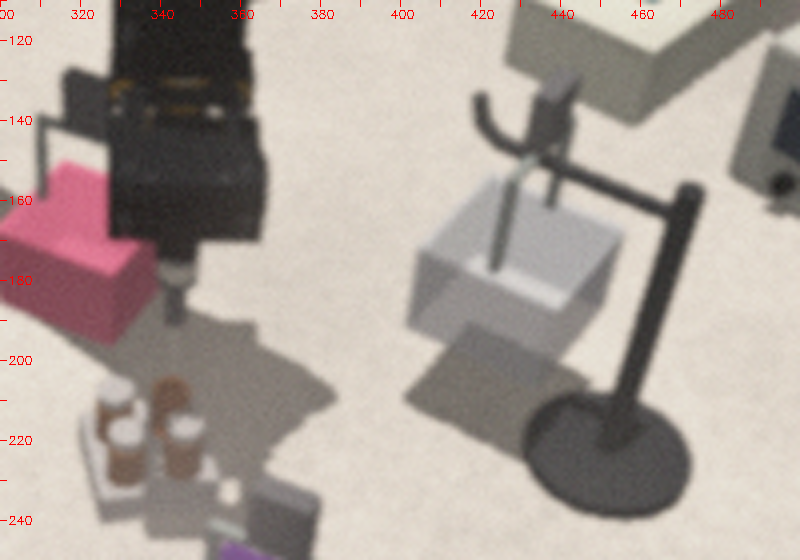

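View pics/v2.png

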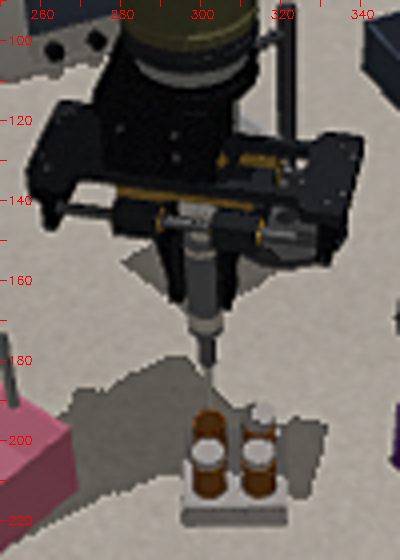

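View pics/v3.png

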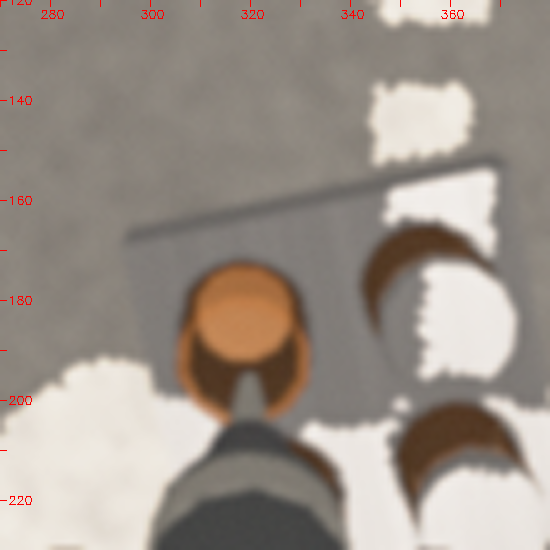

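```bash
python3 - <<'E'
from m import *
w=np.load("w6.npz");W=(w["K"],w["E"])
print("rim wrist",plane(*W,(318.5,190.5),.051)); print("tip wrist",plane(*W,(319.5,194),.064))
d=np.load("d6.npz"); crop(d["i"],285,170,325,215,12,"pics/x.png")
print(proj(*B,(.4705,.069,.064)),proj(*W,(.4702,.0683,.064)))
E
```

```text
rim wrist [0.4708 0.0707 0.051 ]
tip wrist [0.4715 0.0703 0.064 ]
[302.035  191.7404] [319.6868 196.8962]
```

View pics/x.png

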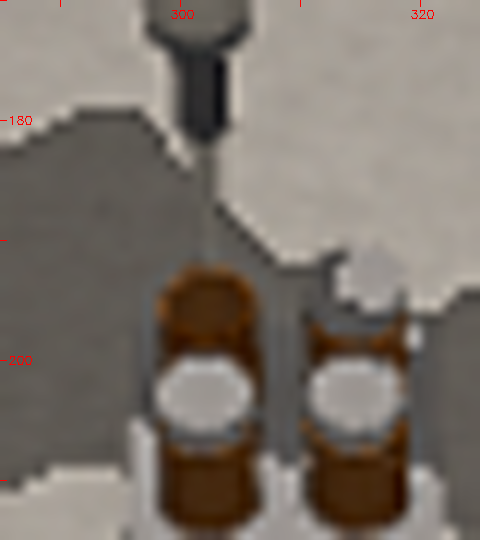

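```bash
python3 - <<'E'
from cell import job
print(job.sign_off())
E
```

```text
the job is handed in; nothing more can be done
None
```

I hung the guard by its bar on the hook arm and let it go. I then drew the pipette straight up and carried it upright over the bottles. It finished gripped and still above the open vial, and I handed the job in at about 15.5 s of the 62 s allowed. `sign_off` gave no verdict.

- **Guard:** the last scene picture, taken just before sign-off, shows it still hanging on the hook arm between the tip and the post. I did not measure the bar's final position, only judged it from the pictures.
- **Tip over the vial:** the last wrist view puts the tip at (0.4715, 0.0703) and the rim centre at (0.4708, 0.0707), about 1 mm apart. The gripper pose puts the tip about 2.5 mm from that rim centre. The limit is 7 mm.
- **Tip height:** about 13 mm above the rim, worked out from the gripper height; the side view is consistent with this.
- **Grip:** the opening was steady at 22.3 mm and the arm was almost still (0.1 degrees/s).
- **Bottles and open vial:** no knocks showed in the pictures, but I did not re-measure the bottles at the end.

**Disagreements:**
- The cameras differed by up to about 5 mm on the vial mouth, so I used the mean of the views.
- The scene camera could not pick out the white tip at the end, so the final check rests on the wrist and side views.

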